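# Nest the blue lab beakers

## Task

Tidy the three blue beakers away on the bench as one nested set: the medium one standing inside the large one, and the small one standing inside the medium one, all upright and right down on their floors. Set them in rather than dropping them, and leave the white beaker where it stands.

Things in the scene. Friction and masses are not known exactly. Their poses are not given: they have to be found in the camera images.
- large_mid (a point): Large blue plastic beaker, the widest and lowest: 116 mm outside diameter, 60 mm high, walls 4 mm (108 mm inside), about 300 g. Open straight cylinder, flat 6 mm floor, no handle or lip; loose, upright. Point: on its axis half-way up; z up out of the mouth, heading meaningless.
- medium_mid (a point): Medium blue plastic beaker: 68 mm outside diameter, 85 mm high, walls 3 mm (62 mm inside), about 120 g. Nested, its rim stands 31 mm above the large one's; held by its top 25 mm, the fingers stay clear. Open straight cylinder, flat 6 mm floor, no handle or lip; loose, upright. Point: on its axis half-way up; z up out of the mouth, heading meaningless.
- small_mid (a point): Small blue beaker, narrowest and tallest: 40 mm outside diameter, 108 mm high, walls 3 mm, about 70 g. Nested, its rim stands 29 mm above the medium one's; hold it by its top 25 mm: no room for fingers inside the medium one. Open straight cylinder, flat 6 mm floor, no handle or lip; loose, upright. Point: on its axis half-way up; z up out of the mouth, heading meaningless.
- white_mid (a point): White beaker, not of the set: 60 mm outside diameter, 90 mm high. Point: on its axis half-way up, z up. The four beakers stand on the bench in a rough row along y, in any order, axes 150 mm or more apart; nothing else within 120 mm of them is over 60 mm high.
There are look-alikes about, which are no part of the job. What is shaped like the part that bears medium_mid but orange is not meant.

How it is judged:
By the outcome, as a careful person would: the job done as asked, in the order asked, and still so for the second after the job is handed in, with the robot touching nothing.
It also fails if it takes over 56 s, if anything falls off the work surface, if the arm or the gripper's body presses on something with over 40 N, if the wrist force passes 120 N, or if a joint passes its speed limit or range.

## Robot

A 6-joint arm with a two-finger parallel gripper is mounted at the origin on the work surface. World frame = base frame: x ahead of the robot, y to its left, z up, the work surface at z = 0. Lengths are in m, angles in degrees, forces in N, time in s.
With the tool pointing down it reaches from about 0.4 to 0.825 m from the base axis. Payload 7 kg.
Tool frame: the origin (TCP) lies at the very end of the fingers, on their centre line; the grasp point (between the pads) lies 19 mm behind it; z points along the fingers, y is the direction in which the jaws open and shut (so a half turn about z gives the same grasp; the last joint's range is limited). The gripper opens to 88 mm and grips with 3 to 60 N. Pads are 19 mm wide; open, the fingers measure 130 mm over their backs; the gripper's body (78 mm by 193 mm) begins 47 mm behind the grasp point.
Start: joints at [83.486, 20.546, 0.682, 0, -70.136, -16.507], TCP at [0.264, 0.621, 0.227] pointing down, gripper open.
Joint ranges: [-176.03, 176.03], [-82.01, 121.73], [-58.28, 71.71], [-173.87, 95.51], [-174.79, -0.11], [-173.66, 173.66]. Speed limits (degrees/s): [136.94, 136.94, 172.46, 180, 180, 180].

## Interface

Orientations are given as a 3x3 rotation matrix whose columns are the frame's x, y, z axes.
In Python, from workcell import env, viewer gives the robot as it stands.
- The arm moves only by the tool jog_arm, never from a script. Its argument "targets" is a list of rows, each a list of 3 entries, a list of its own where there are three numbers: the turn, a rotation vector about the tool's x, y, z in degrees, then the shift along the tool's x, y, z in m, then the opening, from -1 (shut) to 1 (fully open), so that 0 is half open. In form: [[[ax, ay, az], [tx, ty, tz], hand], ...]. A call has 1 to 12 rows; each row shifts and turns the pose as measured when the row begins, along the tool's axes as they then stand; what a row does not reach is not made up. A row lasts 1/8 s, in which the tool goes at most 62.5 mm and 10.7 degrees, less where a joint would pass 70% of its speed; a pose out of reach is approached as far as the arm can. A call with a gripper value outside its range is refused whole. The fingers move at their own pace and stop on an object; "newtons" is the grip in N (left out, the last holds). Time passes only in rows, so rows that do not move let the fingers close. It gives the time, the measured TCP pose, the force and the opening at its end, in the units of the state.
- env.state(): the state, without advancing time (a new reading comes with each control period).
- viewer.read_camera(name): name is "side" or "top"; returns a dict with "img" (480x640x3 uint8, red, green, blue), "mtx" (3x3 intrinsics, pixels), "dist" ([k1, k2, p1, p2, k3] as OpenCV has them; the pictures are not rectified), "view" (4x4, takes a point from world to camera coordinates). Camera axes: x right, y up, looking along -z (the intrinsics and any distortion apply to the point x, -y, -z); pixel columns grow to the right and rows downward; lengths in m; the calibration is good to about 2 mm. A picture is of the moment at which its call begins. There is no depth.
- env.sign_off(): hands the job in, once; it reports no verdict.
The state is a dict: "time": time; "joints": joint angles; "joint_vel": joint speeds; "effort": joint torques, N m; "position": TCP position; "tcp_rot": TCP orientation; "wrist_force": force on the tool from outside, world axes, zero at the start; "moment": the same for the moment, N m; "opening": finger opening in m.
Only numpy, scipy, OpenCV 4.12 (cv2) and the standard library are available. Lean on these libraries where they do the work, as an engineer would, in place of code of your own. Each camera call takes 0.05 s, during which the arm holds its last target.

## Working session

There is one attempt and no reset: what is moved stays moved. The work goes in short steps, Python scripts to look and compute and a tool call to move; the robot and the scene stay as the last step left them, time stands still between calls to the robot, and variables do not carry over. Pictures are saved under pics/ and viewed, and the job is handed in when it is done.

Besides the shell and the picture viewer there is one more tool, called as name([rows], argument=value, ...), one row to a line, values as JSON. jog_arm: Moves the arm, as the interface text tells. Its arguments: {"type":"object","properties":{"targets":{"type":"array","items":{"type":"array"}},"newtons":{"type":"number"}},"required":["targets"]}

```bash
ls; mkdir -p pics; cat > h.py <<'E'
import numpy as np, cv2
from workcell import env, viewer
def snap(n,f):
    c=viewer.read_camera(n); cv2.imwrite(f,c['img'][:,:,::-1]); return c
def ray(c,uv):
    p=cv2.undistortPoints(np.array([[uv]],float),np.array(c['mtx']),np.array(c['dist'])).ravel()
    d=np.array([p[0],-p[1],-1.]); V=np.array(c['view']); R=V[:3,:3]
    return -R.T@V[:3,3], R.T@d
def plane(c,uv,z):
    o,d=ray(c,uv); return o+d*(z-o[2])/d[2]
def proj(c,P):
    V=np.array(c['view']); q=V[:3,:3]@np.array(P,float)+V[:3,3]; q=np.array([[q[0],-q[1],-q[2]]])
    return cv2.projectPoints(q,np.zeros(3),np.zeros(3),np.array(c['mtx']),np.array(c['dist']))[0].ravel()
E
python3 - <<'E'
from h import *
for n in('top','side'):
    c=snap(n,f'pics/{n}0.png'); o,_=ray(c,(320,240)); print(n,o.round(3),c['dist'])
s=env.state();print(s['time'],s['position'],np.round(s['tcp_rot'],3),s['opening'],s['wrist_force'])
E
```

```text
pics
top [0.375 0.038 0.918] [-0.04115943  0.          0.          0.          0.        ]
side [0.417 0.736 0.705] [0.01962279 0.         0.         0.         0.        ]
0.1 [0.26383941 0.62081672 0.22570051] [[ 0.92  -0.391 -0.   ]
 [-0.391 -0.92  -0.001]
 [ 0.     0.002 -1.   ]] 0.08751584967166347 [ 0.41352839 -0.67547332  0.50169337]
```

View pics/top0.png

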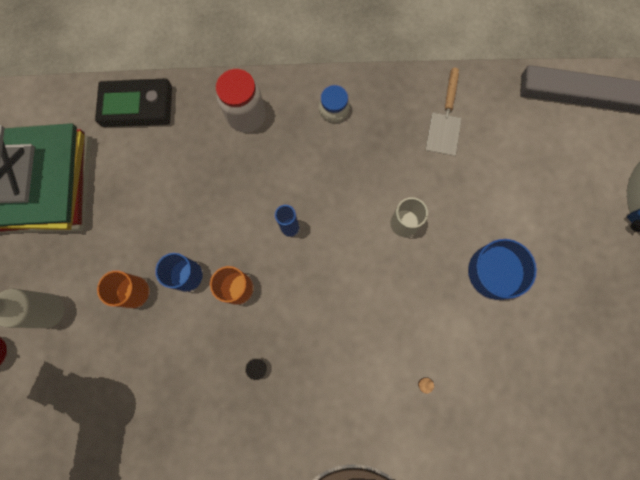

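View pics/side0.png

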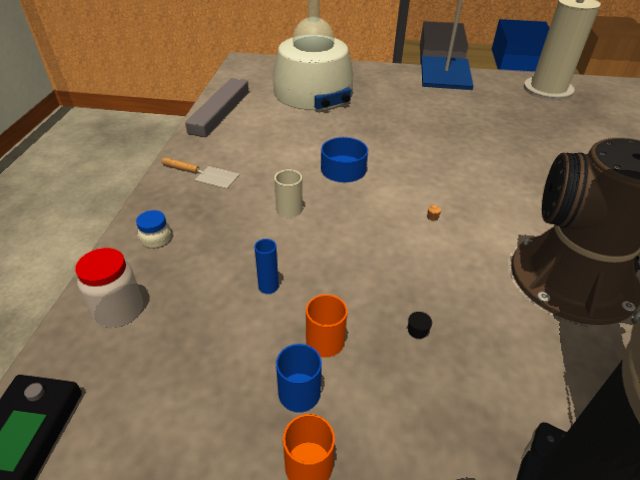

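The top view shows medium blue at about (180,272), small blue at (287,217), white at (412,215) and large blue at (503,270). Orange look-alikes stand at (124,290) and (231,286). Blue things that aren't beakers are the jar lid at (335,98) and the parts at the right edge. Next I'll measure the beakers.

```bash
cat >> h.py <<'E'
from scipy.optimize import least_squares
def mask(img,col):
    h=cv2.cvtColor(img,cv2.COLOR_RGB2HSV)
    if col=='b': m=cv2.inRange(h,(100,120,30),(125,255,255))
    elif col=='o': m=cv2.inRange(h,(3,150,60),(16,255,255))
    else: m=cv2.inRange(h,(22,20,90),(45,120,255))
    return m
def blob(c,col,seed):
    m=cv2.morphologyEx(mask(c['img'],col),cv2.MORPH_CLOSE,np.ones((3,3)))
    cs,_=cv2.findContours(m,cv2.RETR_EXTERNAL,cv2.CHAIN_APPROX_NONE)
    return max((k for k in cs if cv2.contourArea(k)>60),key=lambda k:cv2.pointPolygonTest(k,seed,True))
def rim(c,k,z,r,half=85):
    # fixed-radius circle through far half of the outline cast on rim plane
    P=np.array([plane(c,p,z)[:2] for p in k.reshape(-1,2).astype(float)])
    o=ray(c,(320,240))[0][:2]; ctr=P.mean(0)
    for _ in range(6):
        d=ctr-o; d/=np.linalg.norm(d); v=P-ctr
        s=(v@d)/np.linalg.norm(v,axis=1)>np.cos(np.radians(half))
        f=least_squares(lambda x:np.linalg.norm(P[s]-x[:2],axis=1)-x[2],[*ctr,r],loss='soft_l1',f_scale=.001)
        g=least_squares(lambda x:np.linalg.norm(P[s]-x,axis=1)-r,ctr,loss='soft_l1',f_scale=.001)
        ctr=g.x
    return ctr,f.x,np.sqrt(np.mean(g.fun**2)),s.sum()
E
python3 - <<'E'
from h import *
T=viewer.read_camera('top');S=viewer.read_camera('side')
for n,col,st,ss,z,r in [('large','b',(503,270),(344,165),.06,.058),('med','b',(180,272),(300,380),.085,.034),('small','b',(287,217),(266,268),.108,.02),('white','w',(412,215),(289,195),.09,.03),('or1','o',(124,290),(309,450),.085,.034),('or2','o',(231,286),(326,328),.085,.034)]:
    for nm,c,s in(('top',T,st),('side',S,ss)):
        k=blob(c,col,s); a=rim(c,k,z,r); print(n,nm,cv2.boundingRect(k),a[0].round(4),'free',a[1].round(4),'rms',round(a[2],4),a[3])
i=T['img'][190:320,90:310]; cv2.imwrite('pics/crop.png',cv2.resize(i,None,fx=3.5,fy=3.5)[:,:,::-1])
E
```

```text
large top (469, 240, 67, 59) [ 0.4847 -0.3004] free [ 0.4862 -0.3042  0.0547] rms 0.0014 79
large side (321, 137, 47, 45) [ 0.4852 -0.3017] free [ 0.4853 -0.3043  0.0561] rms 0.0014 50
med top (157, 254, 44, 36) [0.4915 0.3285] free [0.4928 0.3321 0.0309] rms 0.0014 47
med side (276, 344, 46, 68) [0.4918 0.3336] free [0.4921 0.3322 0.0329] rms 0.0006 56
small top (276, 206, 20, 24) [0.5857 0.1151] free [0.5894 0.1167 0.0168] rms 0.0015 27
small side (255, 239, 24, 55) [0.5882 0.1184] free [0.5886 0.1164 0.0183] rms 0.0009 26
white top (393, 198, 35, 35) [ 0.5877 -0.1161] free [ 0.6036 -0.1312  0.0157] rms 0.0096 97
white side (275, 170, 27, 48) [ 0.5919 -0.1201] free [ 0.5924 -0.1226  0.0279] rms 0.0012 29
or1 top (97, 271, 51, 37) [0.4604 0.4413] free [0.4609 0.4436 0.0321] rms 0.001 48
or1 side (282, 414, 53, 66) [0.4598 0.4435] free [0.4598 0.4434 0.0339] rms 0.0004 67
or2 top (210, 266, 42, 38) [0.4637 0.2253] free [0.4649 0.2278 0.0319] rms 0.0011 49
or2 side (306, 294, 42, 64) [0.4638 0.2266] free [0.4639 0.2258 0.0334] rms 0.0005 49
```

View pics/crop.png

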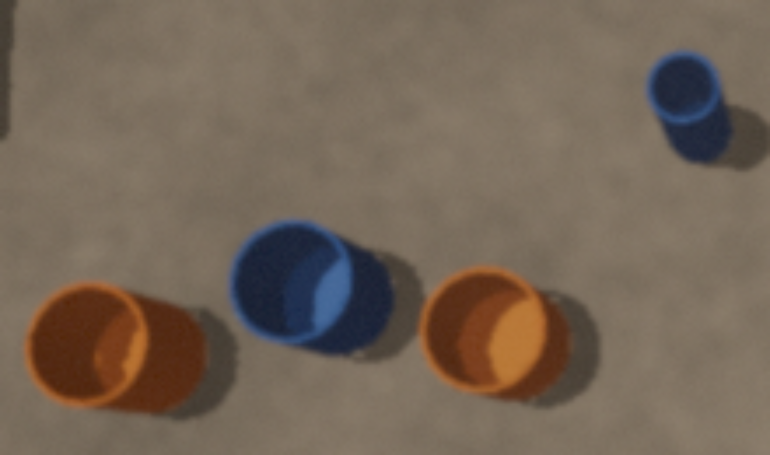

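Both views agree on the free-fit rim centres: large (0.4855,-0.304), medium (0.4925,0.332), small (0.589,0.1165), white about (0.592,-0.122). 

Three beakers are the medium's shape. Orange (124,290) and orange (231,286) are the look-alikes, and the crop confirms that the one at (180,272) is the only blue one, so it's the one meant. I'll turn the jaws to lie along world x, then go above it.

jog_arm([
  [[0, 0, 9.6], [0, 0, 0], 1],
  [[0, 0, 9.6], [0, 0, 0], 1],
  [[0, 0, 9.6], [0, 0, 0], 1],
  [[0, 0, 9.6], [0, 0, 0], 1],
  [[0, 0, 9.6], [0, 0, 0], 1],
  [[0, 0, 9.6], [0, 0, 0], 1],
  [[0, 0, 9.4], [0, 0, 0], 1],
  [[0, 0, 0], [0, 0, 0], 1],
])

```text
time: 1.2
position: [0.2635, 0.6199, 0.2237]
tcp_rot: [[-0.037, -0.999, -0.002], [-0.999, 0.037, -0.005], [0.005, 0.001, -1.0]]
wrist_force: [-0.7, -0.2, 0.2]
opening: 0.0874
```

jog_arm([
  [[0, 0, 0], [0.036, -0.0286, 0], 1],
  [[0, 0, 0], [0.036, -0.0286, 0], 1],
  [[0, 0, 0], [0.036, -0.0286, 0], 1],
  [[0, 0, 0], [0.036, -0.0286, 0], 1],
  [[0, 0, 0], [0.036, -0.0286, 0], 1],
  [[0, 0, 0], [0.036, -0.0286, 0], 1],
  [[0, 0, 0], [0.036, -0.0286, 0], 1],
  [[0, 0, 0], [0.036, -0.0286, 0], 1],
  [[0, 0, 0], [0, 0, 0], 1],
])

```text
time: 2.33
position: [0.4921, 0.3185, 0.224]
tcp_rot: [[0.006, -1.0, -0.001], [-1.0, -0.006, -0.006], [0.006, 0.001, -1.0]]
wrist_force: [-0.1, 0.5, -0.0]
opening: 0.0878
```

```bash
cat >> h.py <<'E'
from scipy.spatial.transform import Rotation as Ro
RT=np.array([[0,-1,0],[-1,0,0],[0,0,-1.]])
def go(p,R=RT):
    s=env.state();A=np.array(s['tcp_rot']);q=np.array(s['position'])
    print('t',round(s['time'],2),'at',q.round(4),'open',round(s['opening'],4),'F',np.round(s['wrist_force'],1))
    print('turn',Ro.from_matrix(A.T@R).as_rotvec(degrees=True).round(2),'shift',(A.T@(np.array(p)-q)).round(4))
E
python3 -c "
from h import *
go([.4925,.332,.20])"
```

```text
t 2.33 at [0.4921 0.3185 0.224 ] open 0.0878 F [-0.1  0.5 -0. ]
turn [ 0.06 -0.33  0.36] shift [-0.0136 -0.0006  0.024 ]
```

jog_arm([
  [[0, -0.3, 0.4], [-0.0136, -0.0006, 0.024], 1],
  [[0, 0, 0], [0, 0, 0.04], 1],
  [[0, 0, 0], [0, 0, 0.03], 1],
  [[0, 0, 0], [0, 0, 0], 1],
])

```text
time: 2.82
position: [0.4925, 0.3338, 0.1288]
tcp_rot: [[0.012, -1.0, 0.001], [-1.0, -0.012, 0.002], [-0.002, -0.001, -1.0]]
wrist_force: [-1.1, -0.3, 0.8]
opening: 0.0875
```

```bash
python3 -c "
from h import *
snap('top','pics/t1.png');snap('side','pics/s1.png')
go([.4925,.332,.061])"
```

```text
t 2.92 at [0.494  0.335  0.1315] open 0.0875 F [-0.3  0.6  0.1]
turn [-0.23  0.29  0.66] shift [0.0034 0.0018 0.0705]
```

View pics/s1.png

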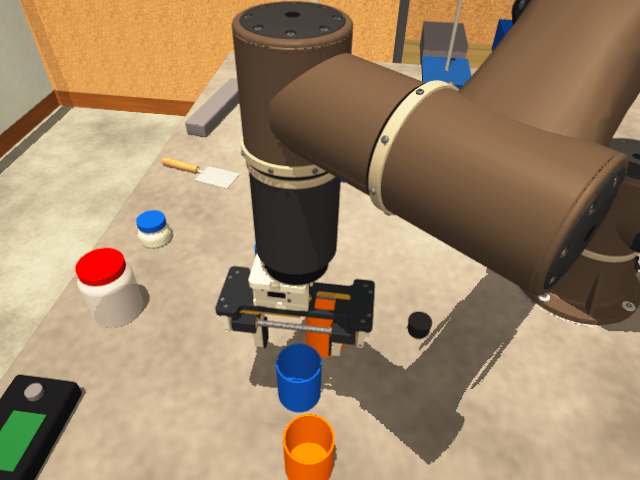

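The side view shows the gripper hovering with its fingertips near (262,345) and (335,352), and the blue rim centre at about (300,358). I'll check that by projection.

```bash
python3 -c "
from h import *
c=viewer.read_camera('side')
p=np.array(env.state()['position'])
for d in(-.044,0,.044): print(proj(c,p+[d,0,0]).round(0))
print(proj(c,[.4925,.332,.085]).round(0))
cv2.imwrite('pics/s1c.png',cv2.resize(c['img'][250:430,200:400],None,fx=3,fy=3)[:,:,::-1])
go([.4925,.332,.061])
"
```

```text
[327. 349.]
[296. 345.]
[265. 341.]
[298. 362.]
t 2.98 at [0.4943 0.3353 0.1322] open 0.0875 F [-0.6 -0.1  0.4]
turn [-0.28  0.35  0.62] shift [0.0037 0.0022 0.0711]
```

View pics/s1c.png

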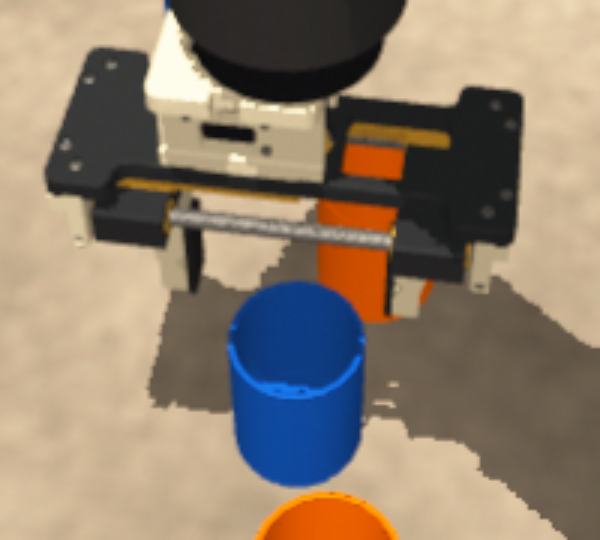

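jog_arm([
  [[-0.3, 0.3, 0.6], [0.0035, 0.002, 0.02], 1],
  [[0, 0, 0], [0, 0, 0.025], 1],
  [[0, 0, 0], [0, 0, 0.02], 1],
  [[0, 0, 0], [0, 0, 0], 1],
])

```text
time: 3.48
position: [0.4937, 0.3337, 0.0684]
tcp_rot: [[0.001, -1.0, 0.004], [-1.0, -0.001, 0.006], [-0.006, -0.004, -1.0]]
wrist_force: [0.0, -0.3, -0.1]
opening: 0.0877
```

```bash
python3 -c "
from h import *
go([.4925,.332,.061])
"
```

```text
t 3.48 at [0.4937 0.3337 0.0684] open 0.0877 F [ 0.  -0.3 -0.1]
turn [-0.21  0.35  0.07] shift [0.0018 0.0012 0.0074]
```

jog_arm([
  [[-0.2, 0.3, 0], [0.0018, 0.0012, 0.0075], 1],
  [[0, 0, 0], [0, 0, 0], 1],
  [[0, 0, 0], [0, 0, 0], 0.6],
  [[0, 0, 0], [0, 0, 0], 0.2],
  [[0, 0, 0], [0, 0, 0], 0.2],
  [[0, 0, 0], [0, 0, 0], 0.2],
], newtons=15)

```text
time: 4.22
position: [0.4934, 0.333, 0.0633]
tcp_rot: [[0.002, -1.0, 0.003], [-1.0, -0.002, 0.004], [-0.004, -0.003, -1.0]]
wrist_force: [0.5, -0.5, -1.0]
opening: 0.0676
```

```bash
python3 -c "
from h import *
go([.4925,.332,.18])
"
```

```text
t 4.22 at [0.4934 0.333  0.0633] open 0.0676 F [ 0.5 -0.5 -1. ]
turn [-0.15  0.21  0.09] shift [ 0.0006  0.0006 -0.1167]
```

jog_arm([
  [[0, 0, 0], [0, 0, 0], -0.3],
  [[0, 0, 0], [0, 0, 0], -0.3],
  [[0, 0, 0], [0, 0, -0.01], -0.3],
  [[0, 0, 0], [0, 0, -0.02], -0.3],
  [[0, 0, 0], [0, 0, -0.03], -0.3],
  [[0, 0, 0], [0, 0, -0.03], -0.3],
  [[0, 0, 0], [0, 0, -0.025], -0.3],
  [[0, 0, 0], [0, 0, -0.01], -0.3],
  [[0, 0, 0], [0, 0, 0], -0.3],
])

```text
time: 5.35
position: [0.4927, 0.332, 0.1945]
tcp_rot: [[0.002, -1.0, 0.002], [-1.0, -0.002, 0.003], [-0.003, -0.002, -1.0]]
wrist_force: [0.6, -0.4, -2.1]
opening: 0.0676
```

```bash
python3 -c "
from h import *
snap('side','pics/s2.png')
go([.4855,-.304,.18])
"
```

```text
t 5.4 at [0.4925 0.3318 0.1939] open 0.0677 F [ 0.7  0.  -1.2]
turn [-0.1   0.16  0.09] shift [0.6358 0.008  0.0121]
```

View pics/s2.png

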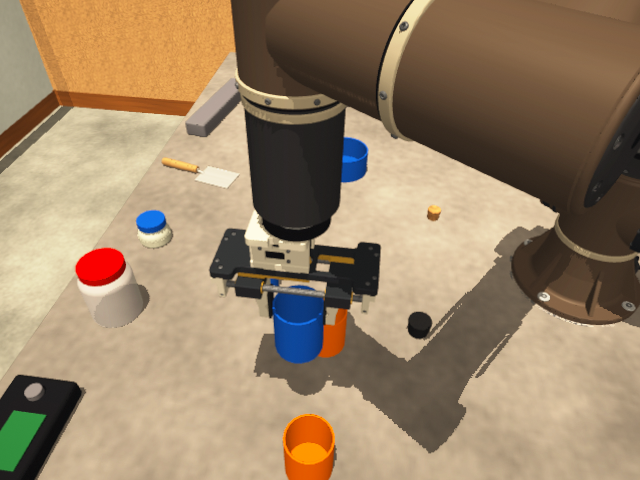

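The beaker is held upright, with its base near (298,355) clear of the bench and of the orange beakers. Now I'll carry it across.

jog_arm([
  [[0, 0, 0], [0.02, 0, 0], -0.3],
  [[0, 0, 0], [0.04, 0, 0], -0.3],
  [[0, 0, 0], [0.05, 0, 0], -0.3],
  [[0, 0, 0], [0.05, 0, 0], -0.3],
  [[0, 0, 0], [0.05, 0, 0], -0.3],
  [[0, 0, 0], [0.05, 0, 0], -0.3],
  [[0, 0, 0], [0.05, 0, 0], -0.3],
  [[0, 0, 0], [0.05, 0, 0], -0.3],
  [[0, 0, 0], [0.05, 0, 0], -0.3],
  [[0, 0, 0], [0.04, 0, 0], -0.3],
  [[0, 0, 0], [0.02, 0, 0], -0.3],
  [[0, 0, 0], [0, 0, 0], -0.3],
], newtons=20)

```text
time: 6.9
position: [0.4809, -0.1617, 0.1821]
tcp_rot: [[-0.001, -1.0, -0.018], [-1.0, 0.001, -0.006], [0.006, 0.018, -1.0]]
wrist_force: [0.1, 0.5, -1.9]
opening: 0.0674
```

```bash
python3 -c "
from h import *
go([.4855,-.304,.18])
"
```

```text
t 6.9 at [ 0.4809 -0.1617  0.1821] open 0.0674 F [ 0.1  0.5 -1.9]
turn [ 1.06 -0.32 -0.06] shift [ 0.1423 -0.0048  0.0028]
```

jog_arm([
  [[0.5, -0.3, 0], [0.02, -0.002, 0], -0.3],
  [[0.5, 0, 0], [0.03, -0.002, 0], -0.3],
  [[0, 0, 0], [0.03, 0, 0], -0.3],
  [[0, 0, 0], [0.03, 0, 0], -0.3],
  [[0, 0, 0], [0.02, 0, 0], -0.3],
  [[0, 0, 0], [0.008, 0, 0], -0.3],
  [[0, 0, 0], [0, 0, 0], -0.3],
])

```text
time: 7.78
position: [0.4806, -0.2998, 0.1772]
tcp_rot: [[0.001, -1.0, -0.008], [-1.0, -0.001, 0.003], [-0.003, 0.008, -1.0]]
wrist_force: [-0.2, 0.2, -2.3]
opening: 0.0672
```

```bash
python3 -c "
from h import *
go([.4855,-.304,.135])
c=snap('top','pics/t3.png')
cv2.imwrite('pics/t3c.png',cv2.resize(c['img'][180:360,400:600],None,fx=3,fy=3)[:,:,::-1])
"
```

```text
t 7.78 at [ 0.4806 -0.2998  0.1772] open 0.0672 F [-0.2  0.2 -2.3]
turn [0.48 0.16 0.05] shift [ 0.0043 -0.0053  0.0422]
```

View pics/t3.png

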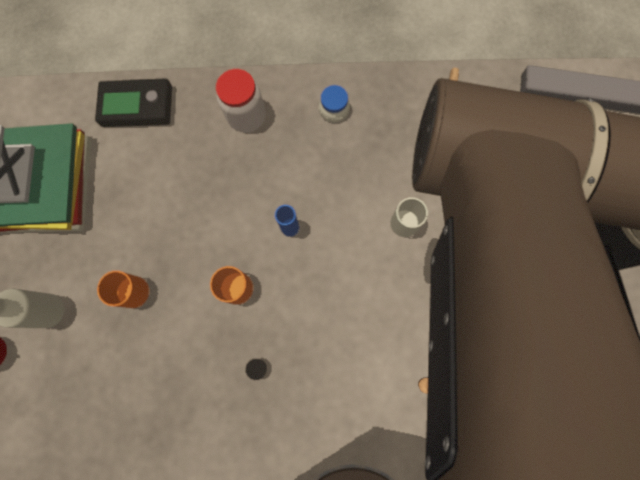

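The arm blocks the top view over the large beaker, and nothing else has moved. I'll trim the position and lower to just above the rim.

jog_arm([
  [[0.5, 0.2, 0], [0.0043, -0.0053, 0.015], -0.3],
  [[0, 0, 0], [0, 0, 0.018], -0.3],
  [[0, 0, 0], [0, 0, 0.005], -0.3],
  [[0, 0, 0], [0, 0, 0], -0.3],
])

```text
time: 8.32
position: [0.4867, -0.3007, 0.1393]
tcp_rot: [[0.005, -1.0, 0.002], [-1.0, -0.005, -0.001], [0.001, -0.002, -1.0]]
wrist_force: [0.1, -0.8, -0.9]
opening: 0.067
```

```bash
python3 -c "
from h import *
c=snap('side','pics/s3.png')
go([.4855,-.304,.135])
cv2.imwrite('pics/s3c.png',cv2.resize(c['img'][60:200,250:430],None,fx=4,fy=4)[:,:,::-1])
"
```

```text
t 8.38 at [ 0.4868 -0.3008  0.1396] open 0.0675 F [-0.  -0.  -1.1]
turn [-0.14 -0.05  0.26] shift [0.0032 0.0013 0.0046]
```

View pics/s3c.png

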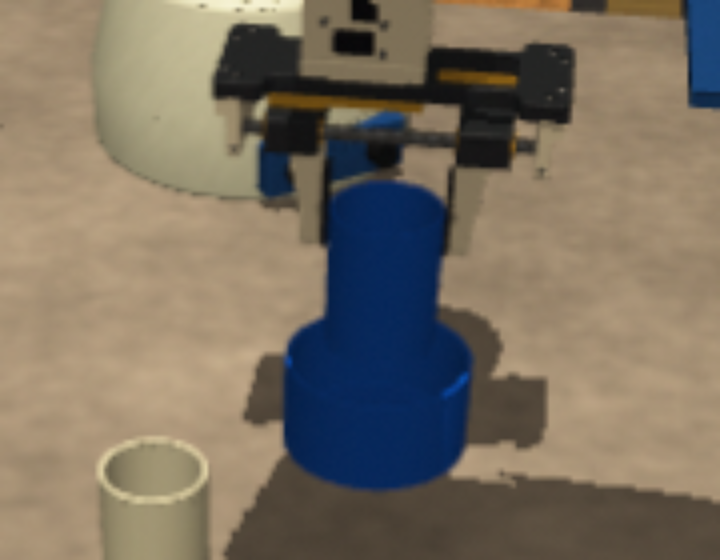

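The medium beaker hangs over the mouth of the large one (about (383,330) in the crop), well centred. Lowering it in.

jog_arm([
  [[0, 0, 0.3], [0.003, 0.0013, 0.01], -0.3],
  [[0, 0, 0], [0, 0, 0.015], -0.3],
  [[0, 0, 0], [0, 0, 0.015], -0.3],
  [[0, 0, 0], [0, 0, 0.012], -0.3],
  [[0, 0, 0], [0, 0, 0.005], -0.3],
  [[0, 0, 0], [0, 0, 0], -0.3],
])

```text
time: 9.12
position: [0.4856, -0.3041, 0.0788]
tcp_rot: [[-0.001, -1.0, 0.002], [-1.0, 0.001, -0.001], [0.001, -0.002, -1.0]]
wrist_force: [1.4, 0.3, -1.3]
opening: 0.0675
```

```bash
python3 -c "
from h import *
go([.4855,-.304,.0693])
"
```

```text
t 9.12 at [ 0.4856 -0.3041  0.0788] open 0.0675 F [ 1.4  0.3 -1.3]
turn [-0.14 -0.05 -0.06] shift [-0.0001  0.0001  0.0095]
```

jog_arm([
  [[0, 0, 0], [0, 0, 0.004], -0.3],
  [[0, 0, 0], [0, 0, 0.003], -0.3],
  [[0, 0, 0], [0, 0, 0.0015], -0.3],
  [[0, 0, 0], [0, 0, 0], -0.3],
])

```text
time: 9.62
position: [0.4864, -0.3043, 0.0707]
tcp_rot: [[-0.001, -1.0, 0.004], [-1.0, 0.001, -0.002], [0.002, -0.004, -1.0]]
wrist_force: [-0.2, 0.2, -1.8]
opening: 0.0673
```

jog_arm([
  [[0, 0, 0], [0, 0, 0.001], -0.3],
  [[0, 0, 0], [0, 0, 0.001], -0.3],
  [[0, 0, 0], [0, 0, 0.001], -0.3],
])

```text
time: 10.0
position: [0.4867, -0.3047, 0.0691]
tcp_rot: [[-0.0, -1.0, 0.005], [-1.0, 0.0, -0.003], [0.003, -0.005, -1.0]]
wrist_force: [-3.7, 3.5, 11.8]
opening: 0.0676
```

Contact is at 12 N at the expected height (0.0691 against 0.0693 predicted), so it's seated. Releasing and lifting away.

jog_arm([
  [[0, 0, 0], [0, 0, -0.0005], 0.6],
  [[0, 0, 0], [0, 0, 0], 0.8],
  [[0, 0, 0], [0, 0, 0], 0.8],
  [[0, 0, 0], [0, 0, -0.005], 0.8],
  [[0, 0, 0], [0, 0, -0.015], 0.8],
  [[0, 0, 0], [0, 0, -0.03], 0.8],
  [[0, 0, 0], [0, 0, -0.04], 0.8],
  [[0, 0, 0], [0, 0, -0.04], 0.8],
  [[0, 0, 0], [0, 0, 0], 0.5],
])

```text
time: 11.12
position: [0.4868, -0.3049, 0.2088]
tcp_rot: [[0.0, -1.0, 0.008], [-1.0, -0.0, -0.004], [0.004, -0.008, -1.0]]
wrist_force: [1.1, 0.6, -0.6]
opening: 0.0733
```

```bash
python3 -c "
from h import *
c=snap('side','pics/s4.png')
go([.589,.1165,.20])
cv2.imwrite('pics/s4c.png',cv2.resize(c['img'][60:200,250:430],None,fx=4,fy=4)[:,:,::-1])
"
```

```text
t 11.18 at [ 0.4858 -0.3044  0.2069] open 0.0702 F [ 0.5  0.5 -0.1]
turn [-0.34 -0.18  0.  ] shift [-0.4209 -0.1031  0.0063]
```

View pics/s4c.png

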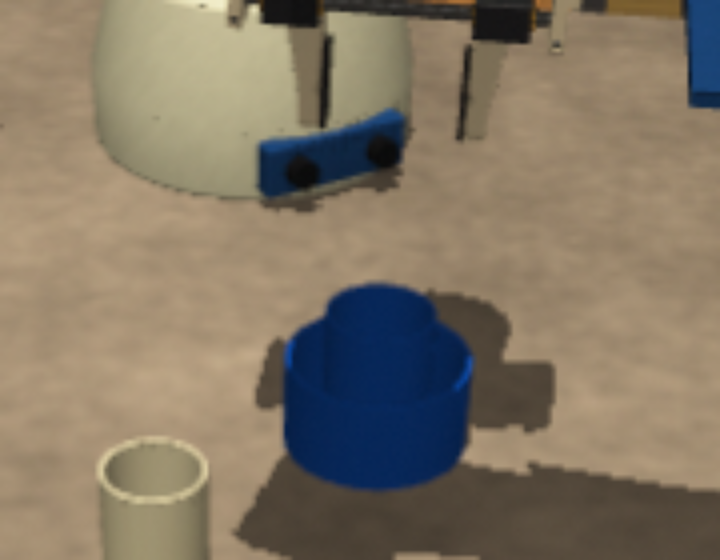

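The medium stands upright inside the large one, its rim at about (382,310) in the crop, clear of the white beaker. On to the small beaker.

jog_arm([
  [[0, 0, 0], [-0.03, -0.007, 0], 0.5],
  [[0, 0, 0], [-0.045, -0.011, 0], 0.5],
  [[0, 0, 0], [-0.045, -0.011, 0], 0.5],
  [[0, 0, 0], [-0.045, -0.011, 0], 0.5],
  [[0, 0, 0], [-0.045, -0.011, 0], 0.5],
  [[0, 0, 0], [-0.045, -0.011, 0], 0.5],
  [[0, 0, 0], [-0.045, -0.011, 0], 0.5],
  [[0, 0, 0], [-0.045, -0.011, 0], 0.5],
  [[0, 0, 0], [-0.03, -0.008, 0], 0.5],
  [[0, 0, 0], [0, 0, 0], 0.5],
])

```text
time: 12.42
position: [0.5752, 0.0817, 0.1998]
tcp_rot: [[-0.003, -1.0, -0.006], [-1.0, 0.003, -0.004], [0.004, 0.006, -1.0]]
wrist_force: [-0.7, -0.1, 0.1]
opening: 0.0657
```

```bash
python3 -c "
from h import *
go([.589,.1165,.17])
"
```

```text
t 12.43 at [0.5752 0.0817 0.1998] open 0.0657 F [-0.7 -0.1  0.1]
turn [ 0.37 -0.23 -0.18] shift [-0.035  -0.0139  0.0296]
```

jog_arm([
  [[0.4, -0.2, -0.2], [-0.02, -0.008, 0], 0.5],
  [[0, 0, 0], [-0.015, -0.006, 0.015], 0.5],
  [[0, 0, 0], [0, 0, 0.015], 0.5],
  [[0, 0, 0], [0, 0, 0], 0.5],
  [[0, 0, 0], [0, 0, 0], 0.5],
])

```text
time: 13.05
position: [0.5883, 0.1166, 0.1654]
tcp_rot: [[-0.001, -1.0, -0.003], [-1.0, 0.001, -0.002], [0.002, 0.003, -1.0]]
wrist_force: [-0.2, 0.3, -0.1]
opening: 0.066
```

```bash
python3 -c "
from h import *
c=snap('side','pics/s5.png')
go([.589,.1165,.084])
cv2.imwrite('pics/s5c.png',cv2.resize(c['img'][150:310,180:380],None,fx=3.5,fy=3.5)[:,:,::-1])
"
```

```text
t 13.1 at [0.5882 0.1166 0.1653] open 0.0653 F [-0.5  0.1 -0.9]
turn [ 0.2  -0.12 -0.08] shift [-0.0001 -0.001   0.0813]
```

View pics/s5c.png

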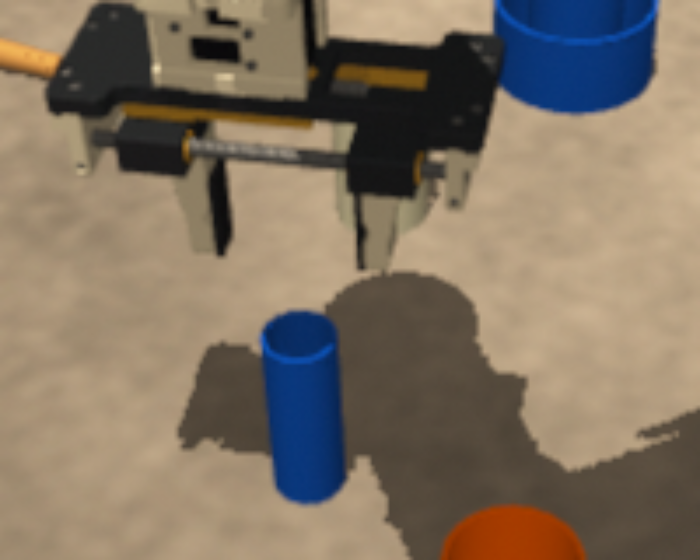

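The jaws straddle the small beaker, whose rim is at about (300,337) in the crop. Descending and gripping.

jog_arm([
  [[0.2, -0.1, 0], [0, -0.001, 0.02], 0.5],
  [[0, 0, 0], [0, 0, 0.025], 0.5],
  [[0, 0, 0], [0, 0, 0.02], 0.5],
  [[0, 0, 0], [0, 0, 0.008], 0.5],
  [[0, 0, 0], [0, 0, 0], 0.5],
])

```text
time: 13.72
position: [0.5912, 0.1157, 0.0941]
tcp_rot: [[-0.003, -1.0, 0.006], [-1.0, 0.003, 0.002], [-0.002, -0.006, -1.0]]
wrist_force: [-0.4, -0.3, 0.3]
opening: 0.0659
```

```bash
python3 -c "
from h import *
go([.589,.1165,.084])
"
```

```text
t 13.72 at [0.5912 0.1157 0.0941] open 0.0659 F [-0.4 -0.3  0.3]
turn [-0.34  0.12 -0.17] shift [-0.0008  0.0023  0.0101]
```

jog_arm([
  [[-0.3, 0.1, -0.2], [-0.0008, 0.0022, 0.008], 0.5],
  [[0, 0, 0], [0, 0, 0.001], 0.5],
  [[0, 0, 0], [0, 0, 0], 0.2],
], newtons=10)

```text
time: 14.1
position: [0.5901, 0.117, 0.0865]
tcp_rot: [[0.001, -1.0, 0.003], [-1.0, -0.001, 0.001], [-0.001, -0.003, -1.0]]
wrist_force: [-0.1, -0.6, 0.5]
opening: 0.0605
```

```bash
python3 -c "
from h import *
go([.589,.1165,.084])
"
```

```text
t 14.1 at [0.5901 0.117  0.0865] open 0.0605 F [-0.1 -0.6  0.5]
turn [-0.18  0.08  0.06] shift [0.0005 0.0011 0.0025]
```

jog_arm([
  [[0, 0, 0], [0.0005, 0.001, 0.0015], 0.1],
  [[0, 0, 0], [0, 0, 0], 0.05],
  [[0, 0, 0], [0, 0, 0], 0],
  [[0, 0, 0], [0, 0, 0], -0.04],
  [[0, 0, 0], [0, 0, 0], -0.1],
  [[0, 0, 0], [0, 0, 0], -0.3],
  [[0, 0, 0], [0, 0, 0], -0.5],
  [[0, 0, 0], [0, 0, 0], -0.5],
], newtons=10)

```text
time: 15.1
position: [0.5894, 0.1167, 0.0856]
tcp_rot: [[0.001, -1.0, 0.004], [-1.0, -0.001, 0.002], [-0.002, -0.004, -1.0]]
wrist_force: [-0.1, -0.5, -0.1]
opening: 0.0401
```

```bash
python3 -c "
from h import *
go([.589,.1165,.21])
"
```

```text
t 15.1 at [0.5894 0.1167 0.0856] open 0.0401 F [-0.1 -0.5 -0.1]
turn [-0.24  0.11  0.07] shift [-1.000e-04 -1.000e-04 -1.244e-01]
```

jog_arm([
  [[0, 0, 0], [0, 0, -0.01], -0.5],
  [[0, 0, 0], [0, 0, -0.02], -0.5],
  [[0, 0, 0], [0, 0, -0.03], -0.5],
  [[0, 0, 0], [0, 0, -0.035], -0.5],
  [[0, 0, 0], [0, 0, -0.025], -0.5],
  [[0, 0, 0], [0, 0, -0.01], -0.5],
  [[0, 0, 0], [0, 0, 0], -0.5],
], newtons=15)

```text
time: 15.98
position: [0.5879, 0.116, 0.2217]
tcp_rot: [[0.001, -1.0, 0.003], [-1.0, -0.001, 0.002], [-0.002, -0.003, -1.0]]
wrist_force: [-0.1, -0.8, -1.2]
opening: 0.0397
```

```bash
python3 -c "
from h import *
c=snap('side','pics/s6.png');t=snap('top','pics/t6.png')
for n,z,r,sd in(('large',.06,.058,(344,170)),):
  k=blob(c,'b',sd);print(cv2.boundingRect(k))
  k=blob(t,'b',(503,270));a=rim(t,k,.06,.058);print(cv2.boundingRect(k),a[0],a[1])
go([.4865,-.3045,.21])
cv2.imwrite('pics/m6.png',np.hstack([cv2.resize(c['img'][80:280,180:380],(400,400)),cv2.resize(t['img'][200:340,433:573],(400,400))])[:,:,::-1])
"
```

```text
(320, 131, 48, 51)
(470, 240, 66, 59) [ 0.48488058 -0.30007528] [ 0.48618912 -0.30393063  0.0547456 ]
t 16.07 at [0.5874 0.1158 0.2204] open 0.04 F [ 0.2 -0.1 -1.7]
turn [-0.07  0.05  0.05] shift [0.4202 0.1013 0.0099]
```

View pics/m6.png

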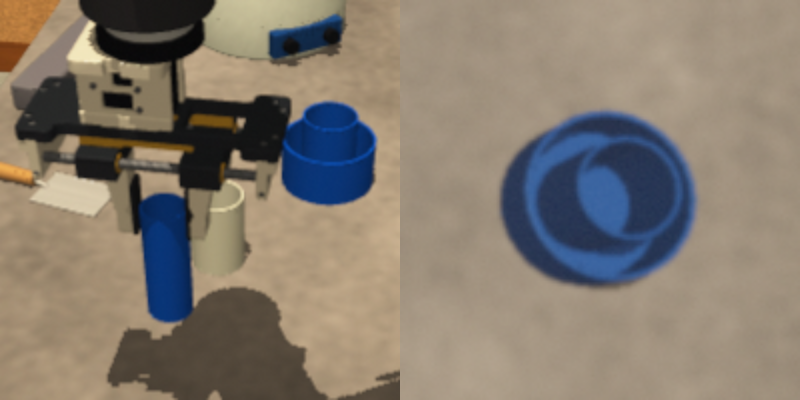

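The small beaker is held upright (left panel). In the right panel the medium rim is centred at about (630,188), which is top pixel (513.5,266). I'll measure that centre.

```bash
python3 -c "
from h import *
t=viewer.read_camera('top')
print(plane(t,(513.5,265.8),.091), proj(t,[.4865,-.3045,.091]))
g=cv2.cvtColor(t['img'],cv2.COLOR_RGB2HSV)[:,:,2].astype(np.float32)
g=cv2.resize(g[200:340,433:573],None,fx=8,fy=8,interpolation=cv2.INTER_CUBIC)
c0=np.array([(513.5-433+.5)*8,(265.8-200+.5)*8])
P=[]
for a in np.radians(range(-75,76,3)):   # far side: rim bright between dark
  rs=np.arange(115,165); v=[g[int(c0[1]+r*np.sin(a)),int(c0[0]+r*np.cos(a))] for r in rs]
  r=rs[int(np.argmax(v))]; P.append([(c0[0]+r*np.cos(a))/8-.5+433,(c0[1]+r*np.sin(a))/8-.5+200])
Q=np.array([plane(t,p,.091)[:2] for p in P])
for r0 in (None,.0325):
  f=least_squares(lambda x:np.linalg.norm(Q-x[:2],axis=1)-(x[2] if r0 is None else r0),[.4865,-.3045,.0325],loss='soft_l1',f_scale=.0007);print(f.x,np.abs(f.fun).mean())
"
```

```text
[ 0.48534593 -0.30536479  0.091     ] [512.97493601 265.1944992 ]
[ 0.48934129 -0.3105646   0.03147837] 0.002743045323749838
[ 0.48972216 -0.30910725  0.0325    ] 0.002739380697574038
```

That automatic fit is poor (2.7 mm residual), but the pixel centre gives (0.4853,-0.3054) and the release pose (0.4867,-0.3047). They agree within 2 mm and the fit allows 11 mm, so I'll use (0.486,-0.305).

jog_arm([
  [[0, 0, 0], [0.02, 0.005, 0], -0.5],
  [[0, 0, 0], [0.035, 0.009, 0], -0.5],
  [[0, 0, 0], [0.045, 0.011, 0], -0.5],
  [[0, 0, 0], [0.045, 0.011, 0], -0.5],
  [[0, 0, 0], [0.045, 0.011, 0], -0.5],
  [[0, 0, 0], [0.045, 0.011, 0], -0.5],
  [[0, 0, 0], [0.045, 0.011, 0], -0.5],
  [[0, 0, 0], [0.045, 0.011, 0], -0.5],
  [[0, 0, 0], [0.035, 0.009, 0], -0.5],
  [[0, 0, 0], [0.02, 0.005, 0], -0.5],
  [[0, 0, 0], [0, 0, 0], -0.5],
])

```text
time: 17.5
position: [0.4803, -0.2818, 0.2109]
tcp_rot: [[-0.001, -1.0, -0.017], [-1.0, 0.001, -0.001], [0.001, 0.017, -1.0]]
wrist_force: [0.1, -0.0, -1.1]
opening: 0.0398
```

```bash
python3 -c "
from h import *
go([.486,-.305,.20])
"
```

```text
t 17.5 at [ 0.4803 -0.2818  0.2109] open 0.0398 F [ 0.1 -0.  -1.1]
turn [ 1.   -0.07 -0.07] shift [ 0.0231 -0.0059  0.0108]
```

jog_arm([
  [[0.5, 0, 0], [0.011, -0.003, 0.003], -0.5],
  [[0.4, 0, 0], [0.01, -0.003, 0.003], -0.5],
  [[0, 0, 0], [0, 0, 0], -0.5],
  [[0, 0, 0], [0, 0, 0], -0.5],
])

```text
time: 18.0
position: [0.4863, -0.3032, 0.2033]
tcp_rot: [[-0.0, -1.0, -0.002], [-1.0, 0.0, -0.001], [0.001, 0.002, -1.0]]
wrist_force: [-0.3, -0.1, -0.3]
opening: 0.0397
```

```bash
python3 -c "
from h import *
go([.486,-.305,.19])
"
```

```text
t 18.0 at [ 0.4863 -0.3032  0.2033] open 0.0397 F [-0.3 -0.1 -0.3]
turn [ 0.13 -0.03 -0.  ] shift [0.0018 0.0002 0.0133]
```

jog_arm([
  [[0.1, 0, 0], [0.0018, 0, 0.009], -0.5],
  [[0, 0, 0], [0, 0, 0.003], -0.5],
  [[0, 0, 0], [0, 0, 0], -0.5],
])

```text
time: 18.38
position: [0.4864, -0.3043, 0.1903]
tcp_rot: [[0.001, -1.0, -0.001], [-1.0, -0.001, -0.0], [0.0, 0.001, -1.0]]
wrist_force: [0.1, -0.3, -1.2]
opening: 0.0396
```

```bash
python3 -c "
from h import *
c=snap('side','pics/s7.png')
go([.486,-.305,.18])
cv2.imwrite('pics/s7c.png',cv2.resize(c['img'][40:190,250:430],None,fx=4,fy=4)[:,:,::-1])
"
```

```text
t 18.43 at [ 0.4864 -0.3043  0.1904] open 0.0394 F [-1.1  0.2 -1.5]
turn [ 0.03 -0.02  0.06] shift [0.0007 0.0004 0.0104]
```

View pics/s7c.png

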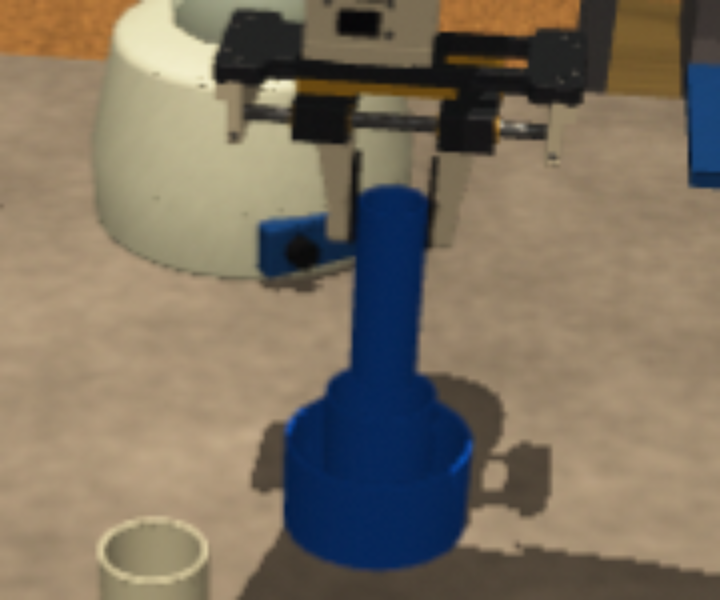

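The base of the small one (about (384,385) in the crop) sits over the medium's mouth (centre about (383,395)). Lowering in stages.

jog_arm([
  [[0, 0, 0], [0.0007, 0, 0.008], -0.5],
  [[0, 0, 0], [0, 0, 0.012], -0.5],
  [[0, 0, 0], [0, 0, 0.012], -0.5],
  [[0, 0, 0], [0, 0, 0.008], -0.5],
  [[0, 0, 0], [0, 0, 0], -0.5],
])

```text
time: 19.05
position: [0.4859, -0.3048, 0.147]
tcp_rot: [[0.001, -1.0, -0.002], [-1.0, -0.001, 0.0], [-0.0, 0.002, -1.0]]
wrist_force: [-0.2, 0.4, -0.4]
opening: 0.04
```

```bash
python3 -c "
from h import *
go([.486,-.305,.0976])
"
```

```text
t 19.05 at [ 0.4859 -0.3048  0.147 ] open 0.04 F [-0.2  0.4 -0.4]
turn [0.09 0.   0.06] shift [ 0.0002 -0.0001  0.0494]
```

No contact, so it's inside the mouth.

jog_arm([
  [[0, 0, 0], [0, 0, 0.008], -0.5],
  [[0, 0, 0], [0, 0, 0.012], -0.5],
  [[0, 0, 0], [0, 0, 0.01], -0.5],
  [[0, 0, 0], [0, 0, 0.006], -0.5],
  [[0, 0, 0], [0, 0, 0.003], -0.5],
  [[0, 0, 0], [0, 0, 0], -0.5],
])

```text
time: 19.8
position: [0.4862, -0.305, 0.1054]
tcp_rot: [[0.001, -1.0, -0.001], [-1.0, -0.001, -0.0], [0.0, 0.001, -1.0]]
wrist_force: [-0.6, 0.2, -1.0]
opening: 0.0395
```

```bash
python3 -c "
from h import *
go([.486,-.305,.0976])
"
```

```text
t 19.8 at [ 0.4862 -0.305   0.1054] open 0.0395 F [-0.6  0.2 -1. ]
turn [ 0.07 -0.01  0.06] shift [0.     0.0002 0.0078]
```

jog_arm([
  [[0, 0, 0], [0, 0, 0.003], -0.5],
  [[0, 0, 0], [0, 0, 0.002], -0.5],
  [[0, 0, 0], [0, 0, 0.001], -0.5],
  [[0, 0, 0], [0, 0, 0], -0.5],
])

```text
time: 20.3
position: [0.4867, -0.3052, 0.0998]
tcp_rot: [[0.001, -1.0, 0.0], [-1.0, -0.001, -0.001], [0.001, -0.0, -1.0]]
wrist_force: [-0.6, 0.7, -0.6]
opening: 0.0402
```

jog_arm([
  [[0, 0, 0], [0, 0, 0.001], -0.5],
  [[0, 0, 0], [0, 0, 0.001], -0.5],
  [[0, 0, 0], [0, 0, 0.001], -0.5],
])

```text
time: 20.68
position: [0.4872, -0.3055, 0.0974]
tcp_rot: [[0.002, -1.0, 0.001], [-1.0, -0.002, -0.001], [0.001, -0.001, -1.0]]
wrist_force: [-1.3, 0.5, 8.1]
opening: 0.0397
```

Contact is 8 N at 0.0974 (0.0976 predicted), so it's seated. Releasing.

jog_arm([
  [[0, 0, 0], [0, 0, -0.0005], 0],
  [[0, 0, 0], [0, 0, 0], 0.15],
  [[0, 0, 0], [0, 0, 0], 0.25],
  [[0, 0, 0], [0, 0, -0.005], 0.25],
  [[0, 0, 0], [0, 0, -0.015], 0.25],
  [[0, 0, 0], [0, 0, -0.03], 0.3],
  [[0, 0, 0], [0, 0, -0.04], 0.3],
  [[0, 0, 0], [0, 0, -0.03], 0.3],
  [[0, 0, 0], [0, 0, 0], 0.3],
])

```text
time: 21.8
position: [0.4875, -0.3057, 0.2267]
tcp_rot: [[0.002, -1.0, 0.004], [-1.0, -0.002, -0.003], [0.003, -0.004, -1.0]]
wrist_force: [-0.2, -0.2, -0.2]
opening: 0.0571
```

jog_arm([
  [[0, 0, 0], [-0.03, 0, 0], 0.3],
  [[0, 0, 0], [-0.045, 0, 0], 0.3],
  [[0, 0, 0], [-0.045, 0, 0], 0.3],
  [[0, 0, 0], [-0.045, 0, 0], 0.3],
  [[0, 0, 0], [-0.045, 0, 0], 0.3],
  [[0, 0, 0], [-0.045, 0, 0], 0.3],
  [[0, 0, 0], [-0.03, 0, 0], 0.3],
  [[0, 0, 0], [0, 0, 0], 0.3],
])

```text
time: 22.8
position: [0.4853, -0.0127, 0.2278]
tcp_rot: [[-0.0, -1.0, 0.005], [-1.0, 0.0, -0.002], [0.002, -0.005, -1.0]]
wrist_force: [0.5, -0.5, 0.3]
opening: 0.0571
```

```bash
python3 -c "
from h import *
c=snap('side','pics/s8.png');t=snap('top','pics/t8.png')
go([.4865,-.3045,.21])
for nm,k,z in(('side',blob(c,'b',(344,165)),0),('top',blob(t,'b',(503,270)),0)): print(nm,cv2.boundingRect(k))
k=blob(t,'b',(503,270)); print('large',rim(t,k,.06,.058)[1])
print('white',rim(c,blob(c,'w',(289,195)),.09,.03)[:2],cv2.boundingRect(blob(c,'w',(289,195))))
print('rim tops side px expected: med',proj(c,[.4865,-.3045-.034,.091]),'small',proj(c,[.487,-.3055-.02,.120]))
cv2.imwrite('pics/m8.png',np.hstack([cv2.resize(c['img'][100:220,264:384],(400,400)),cv2.resize(t['img'][200:340,433:573],(400,400))])[:,:,::-1])
"
```

```text
t 22.9 at [ 0.4853 -0.0141  0.2277] open 0.0568 F [0.3 0.3 0.7]
turn [-0.3  -0.14 -0.1 ] shift [ 0.2903 -0.0016  0.0184]
side (321, 125, 47, 57)
top (469, 240, 67, 59)
large [ 0.48614774 -0.30371288  0.05481436]
white (array([ 0.59235794, -0.1204462 ]), array([ 0.59273411, -0.12254012,  0.02824577])) (275, 170, 27, 47)
rim tops side px expected: med [345.82203566 130.79405891] small [345.76704752 122.74133897]
```

View pics/m8.png

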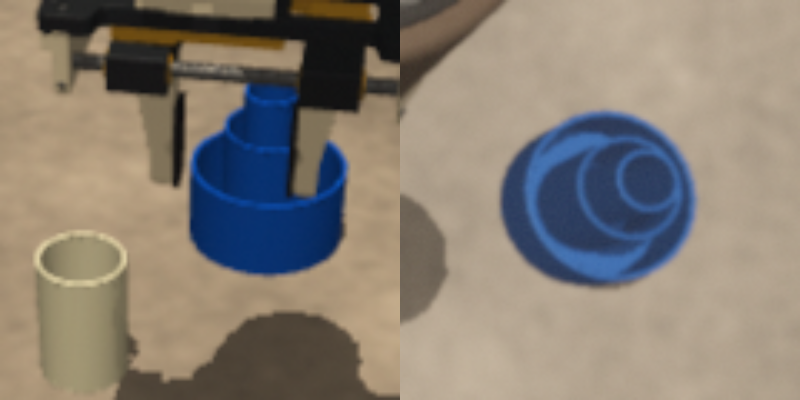

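The top panel shows the three rims nested, but the gripper covers part of the side view. I'll move it aside and look once more.

jog_arm([
  [[0, 0, 0], [-0.03, -0.03, 0], 0.3],
  [[0, 0, 0], [-0.04, -0.03, 0], 0.3],
  [[0, 0, 0], [-0.04, -0.03, 0], 0.3],
  [[0, 0, 0], [-0.04, -0.03, 0], 0.3],
  [[0, 0, 0], [-0.02, -0.02, 0], 0.3],
  [[0, 0, 0], [0, 0, 0], 0.3],
])

```text
time: 23.65
position: [0.6306, 0.1527, 0.2273]
tcp_rot: [[-0.011, -1.0, 0.004], [-1.0, 0.011, -0.004], [0.004, -0.004, -1.0]]
wrist_force: [-1.0, -0.4, -0.0]
opening: 0.0571
```

```bash
python3 -c "
from h import *
c=snap('side','pics/s9.png')
k=blob(c,'b',(344,165));print(cv2.boundingRect(k))
cv2.imwrite('pics/s9c.png',cv2.resize(c['img'][100:220,264:424],None,fx=4.5,fy=4.5)[:,:,::-1])
"
```

```text
(321, 123, 47, 59)
```

View pics/s9c.png

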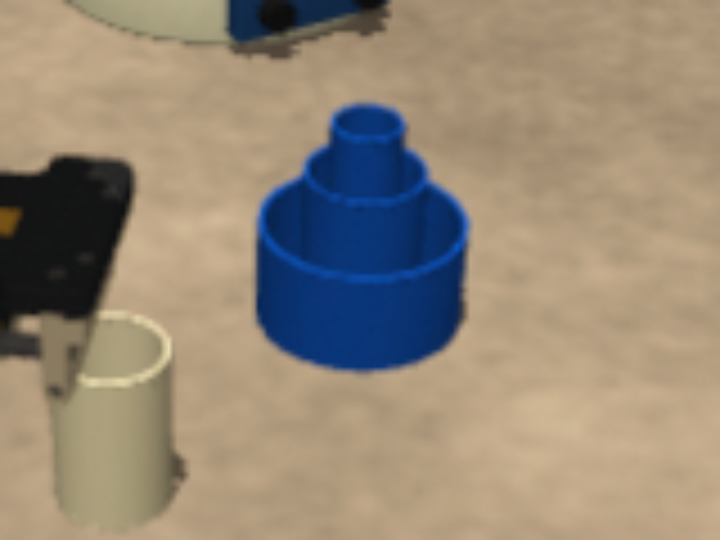

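The side view shows all three upright and concentric. The small rim's top edge is at row 123 against about 123 predicted for fully seated. The white beaker hasn't moved and the gripper is clear, so I'm handing in.

```bash
python3 -c "
from h import *
print(env.sign_off())"
```

```text
the job is handed in; nothing more can be done
None
```

The three blue beakers now stand as one nested set: the medium inside the large, then the small inside the medium. I handed the job in at about 23.7 s of the 56 s allowed.

- **Seating:** Each was lowered until it touched the floor beneath, then released. The medium touched at 12 N with the tool at 0.0691 m (0.0693 m expected). The small touched at 8 N at 0.0974 m (0.0976 m expected).
- **Last pictures:** All three are upright and nested, with the small rim's top edge at the image row expected for fully seated. The white beaker is where it was, to within the measurement error, and the gripper is well clear. The orange look-alikes were not touched.
- **A check that failed:** The automatic fit of the medium's rim before the second insertion was poor (2.7 mm residual), so I dropped it. I used the rim centre read from the picture and the release position instead, which agreed within 2 mm.

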